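# Clamp an arbor in a sprung V-rest fixture

## Robot

A 7-joint arm with a two-finger parallel gripper is mounted at the origin on the work surface; the furniture and walls round the work are solid. World frame = base frame: x ahead of the robot, y to its left, z up, the work surface at z = 0. Lengths are in m, angles in rad, forces in N, time in s.
With the tool pointing down it reaches from about 0.425 to 0.925 m from the base axis. Payload 6.8 kg.
Tool frame: the origin (TCP) lies on the centre line of the jaws, within the pads' length; the fingertips stand 14 mm ahead of it and the grasp point (between the pads) lies 5 mm behind it (r.tips_ahead is the distance from the TCP to the fingertips, in m); z points along the fingers, y is the line along which they close (so a half turn about z gives the same grasp; the last joint's range is limited). The gripper opens to 85 mm and grips with 20 to 120 N. Pads are 22 mm wide; open, the fingers measure 114 mm over their backs; the gripper's body (76 mm by 85 mm) begins 54 mm behind the grasp point. The pads swing forward as they close: fully open they stand 13 mm farther back than shut.
Start: joints at [-1.336, 0.477, 0.022, 1.555, -0.011, 1.109, -0.083], TCP at [0.227, 0.636, 0.245] pointing down, gripper open.
Joint ranges: [-2.96, 2.96], [-0.34, 2.1], [-1.41, 1.46], [0.24, 2.44], [-1.37, 4.51], [0.17, 1.92], [-2.96, 2.96]. Speed limits (rad/s): [2.39, 2.39, 3.14, 3.14, 3.14, 3.14, 3.14].

## Interface

Orientations are given as a rotation vector (axis times angle).
In Python, from bench import r, eyes gives the robot as it stands.
- The arm moves only by the tool step_arm, never from a script. Its argument "rows" is a list of rows, each a list of 6 numbers: the shift along the world's x, y, z in units of 60 cm (1.0 is 60 cm), then the turn, a rotation vector about the world's x, y, z in units of pi rad (1.0 is pi rad). In form: [[x, y, z, rx, ry, rz], ...]. A call has 1 to 5 rows; each row is the pose to reach, as a shift and turn from the pose commanded when the call began, turning the shorter way round; what a row does not reach only later rows make up. A row lasts 1/12 s, in which the tool goes at most 41.7 mm and 7.16 degrees, less where a joint would pass 70% of its speed; a pose out of reach is approached as far as the arm can. A call with a number of a shift or a turn outside -1 to 1 is refused whole. A call with a gripper value outside its range is refused whole. "jaw" is the closure, from 0 (fully open) to 1 (shut), set as the call begins (left out, the last holds). The fingers move at their own pace and stop on an object; "squeeze" is the grip in N (left out, the last holds). Time passes only in rows, so rows that repeat a pose let the fingers close. It gives the time, the measured TCP pose, the force, the opening and the grip force at its end, in the units of the state.
- r.get_obs(): the state, without advancing time (a new reading comes with each control period).
- eyes.grab_frame(name): name is "scene" or "side" or "wrist"; returns the picture (384x512x3 uint8, red, green, blue); there is no depth.
- eyes.camera_info(name): a dict with "mtx" (3x3 intrinsics, pixels), "extrinsics" (4x4, takes a point from camera to world coordinates); the wrist camera has in their place "tool_from_camera" (4x4, takes a point from camera to tool coordinates, whose origin is the TCP and whose axes are the flange's). Camera axes: x right, y down, z forward; pixel columns grow to the right and rows downward; lengths in m; the calibration is good to about 2 mm. A picture is of the moment at which its call begins: read the wrist's pose just before it. camera_info takes no time and is no camera call.
- r.hand_in(): hands the job in; it is judged then, once.
The state is a dict: "clock": time; "joints": joint angles; "qvel": joint speeds; "tau": joint torques, N m; "tcp_pos": TCP position; "orientation": TCP orientation; "contact_force": force on the tool from outside, world axes, zero at the start; "moment": the same for the moment, N m; "grip_width": finger opening in m; "gripper_force": force on a finger pad.
Only numpy, scipy, OpenCV 4.12 (cv2) and the standard library are available. Lean on these libraries where they do the work, as an engineer would, in place of code of your own. Each camera call takes 0.05 s, during which the arm holds its last target. There are 200 camera calls.

## Task

Load the steel arbor from the wooden rack into the grey V-rest fixture: lift the sprung clamp bar by its black wing knob and turn it right aside, lay the arbor in the two V rests, plain end towards the end stop, and press it home against the stop with a light push of about 10 newtons. Then turn the bar back over the arbor and lower it until it bears on the arbor, and let go. Be gentle: ease the bar up and down without ever letting it snap, do not ram, drop or press hard on the arbor, and leave the things standing around alone.

Things in the scene. Friction and masses are not known exactly. Their poses are not given: they have to be found in the camera images.
- fixture: Grey base plate 205 x 95 x 12 mm, fixed, with two steel V rests (90 degrees, 16 mm thick, 45 mm across, 50 mm high) at x = -55 and +72 mm, finger room between them, and the clamp post at x = 75, y = 48 mm on a dark block. Origin on the table under the vee line; x along it towards the end stop, z up. An arbor in the vees has its axis at y = 0, z = 50 mm.
- end_stop: Steel stop button (18 mm across, rigid) on a dark block at the end of the vee line; its place along the vee line differs from start to start. Origin at the centre of the face that the arbor's end meets, on the vee axis, 50 mm above the table; x axis points from the face away from the arbor (same as fixture x).
- bar_lift (a joint): Height of the clamp bar, m: 0 lowest (as found), 0.024 highest; spring and weight press it down with 6 to 9 N. Below 0.014 a key in a slot keeps it from turning; lift to 0.018 to turn. Turned aside it stays up by itself at about 0.013 (key on the block). Resting on a laid arbor: about 0.006. Let go more than 2 mm above its rest it snaps down.
- bar_turn (a joint): Turn of the clamp bar about the upright post, rad: 0 over the vees, across the arbor; grows anticlockwise seen from above to its end at 1.45 (bar along fixture +x). From 1.2 on the vees are clear; within 0.08 of 0 the key drops into its slot.
- knob_grip (a point): Middle of the black wing knob on top of the clamp post, 14 mm wide (its x) x 42 long (its y) x 24 high, on the post's axis, 98 mm above the table when bar_lift is 0; it rises and turns with the bar. The steel bar, 14 mm wide and 12 thick, reaches 66 mm from the post towards the knob's -y; its underside is 42 mm below this point.
- arbor_centre (a point): Centre of the loose steel arbor (about 0.35 kg): a round bar 24 mm in diameter and 190 mm long, lying level. x axis along it, towards the plain end (95 mm from the centre); the last 20 mm of the other end is a thinner 16 mm spigot. Grip it near the middle. Slid along the vees it drags with 1 to 5 N.
- arbor_end (a point): Centre of the plain end face of the arbor, which must meet the end stop.
- arbor: The same loose arbor, for the rules; origin at its centre, axes as arbor_centre.
- rack: Low wooden rack with two V rests 90 mm apart, tops 40 mm high, fixed; origin on the table under its middle, x along the vees. The arbor lies on it at the start with its axis 40 mm above the table; there is finger room between the rests.
- clamp_bar: The clamp bar with its knob; origin on the table on the post's axis when bar_lift is 0, axes as knob_grip.
- can: Drink can, 66 mm wide and 115 mm high, a bystander; origin under its middle.
- tape: Yellow and black tape measure 44 x 83 x 66 mm, a bystander; origin under its middle.
- roll: Roll of masking tape 98 mm across and 24 mm high, a bystander; origin under its middle.

How it is judged:
By the outcome, as a careful person would: the job done as asked, in the order asked, and still so for the second after the job is handed in, with the robot touching nothing.
It also fails if it takes over 72 s, if anything falls off the work surface, if the arm or the gripper's body presses on something with over 40 N, if the wrist force passes 120 N, or if a joint passes its speed limit or range.

## Working session

There is one attempt and no reset: what is moved stays moved. The work goes in short steps, Python scripts to look and compute and a tool call to move; the robot and the scene stay as the last step left them, time stands still between calls to the robot, and variables do not carry over. Pictures are saved under pics/ and viewed, at most 10 in all, crops included, and the job is handed in when it is done.

Besides the shell and the picture viewer there is one more tool, called after ">>>" by a JSON object that holds its "fn" and its "kwargs". step_arm: Moves the arm, as the interface text tells. Shifts and turns lie within -1 to 1; 1 stands for 60 cm of shift or pi rad of turn. Its arguments: {"type":"object","properties":{"rows":{"type":"array"},"jaw":{"type":"number"},"squeeze":{"type":"number"}},"required":["rows"]}

```bash
ls; mkdir -p pics
python3 - <<'E'
from bench import r,eyes
import cv2
o=r.get_obs();print(o)
for n in("scene","side"):
    cv2.imwrite(f"pics/{n}0.png",eyes.grab_frame(n)[:,:,::-1]);i=eyes.camera_info(n);print(n,i)
print(eyes.camera_info("wrist"), r.tips_ahead)
E
```

```text
pics
{'clock': 0.0, 'joints': array([-1.33605494,  0.47775309,  0.02233674,  1.55646354, -0.01153145,
        1.10928927, -0.08308923]), 'qvel': array([ 1.24915670e-04,  8.72008895e-04, -3.75112945e-05,  1.04523554e-03,
        7.49072099e-04, -1.91288159e-04, -9.43830747e-04]), 'tau': array([ 1.36510835e-04, -5.96457875e+01,  1.60839289e+00, -2.81195909e+01,
        1.25771662e-02,  9.23598156e-03,  1.15206439e-05]), 'tcp_pos': array([0.22672213, 0.6351803 , 0.24435203]), 'orientation': array([-5.35833122e-01, -3.09535132e+00,  2.78641865e-03]), 'contact_force': array([-0.0325132 ,  0.82245018, -0.46740671]), 'moment': array([ 0.01429031, -0.03622396,  0.02704191]), 'gripper_force': 0.0, 'grip_width': 0.08543418121298345}
scene {'mtx': array([[384.43615267,   0.        , 257.33319308],
       [  0.        , 384.43615267, 189.85850803],
       [  0.        ,   0.        ,   1.        ]]), 'extrinsics': array([[ 0.73618131, -0.51482972,  0.43930336,  0.02946753],
       [-0.67677722, -0.5629912 ,  0.47435589, -0.67091259],
       [ 0.00311141, -0.64652244, -0.76288862,  0.91948501],
 
[... 320 characters left out ...]
3123, -0.62705263,  0.73615012, -0.84501211],
       [ 0.00940861, -0.76283382, -0.64652613,  0.71443198],
       [ 0.        ,  0.        ,  0.        ,  1.        ]])}
{'mtx': array([[345.76211277,   0.        , 257.23903441],
       [  0.        , 345.76211277, 193.75927573],
       [  0.        ,   0.        ,   1.        ]]), 'tool_from_camera': array([[ 1.92685143e-04, -9.45419393e-01, -3.25856003e-01,
         8.43505683e-02],
       [ 9.99999856e-01,  1.88494266e-05,  5.36631212e-04,
         7.25940520e-04],
       [-5.01199356e-04, -3.25856059e-01,  9.45419260e-01,
        -1.28116087e-01],
       [ 0.00000000e+00,  0.00000000e+00,  0.00000000e+00,
         1.00000000e+00]])} 0.014
```

Run:
```python
import cv2,numpy as np
a=[cv2.imread(f"pics/{n}0.png") for n in("scene","side")]
cv2.imwrite("pics/both.png",cv2.resize(np.vstack(a),(800,1200))[:600]);cv2.imwrite("pics/s2.png",cv2.resize(a[1],(800,600)))
```

```text
(no output)
```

View pics/both.png

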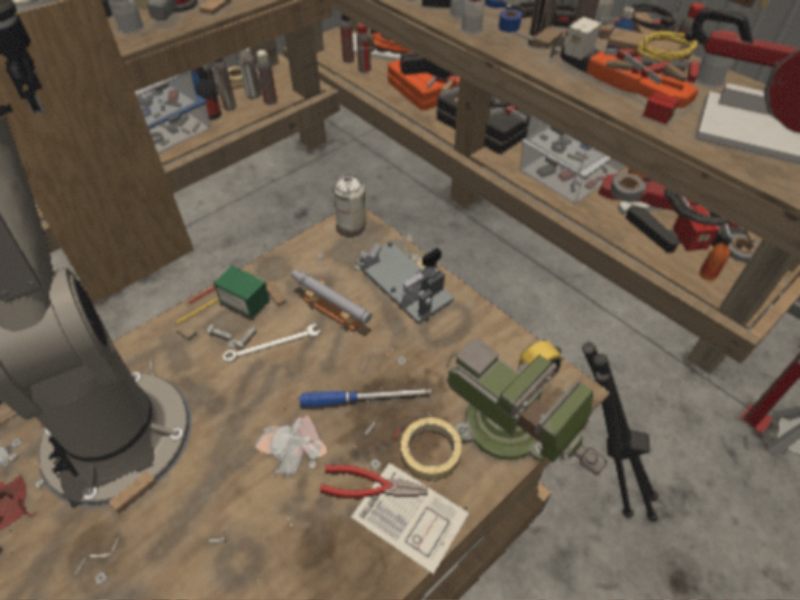

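View pics/s2.png

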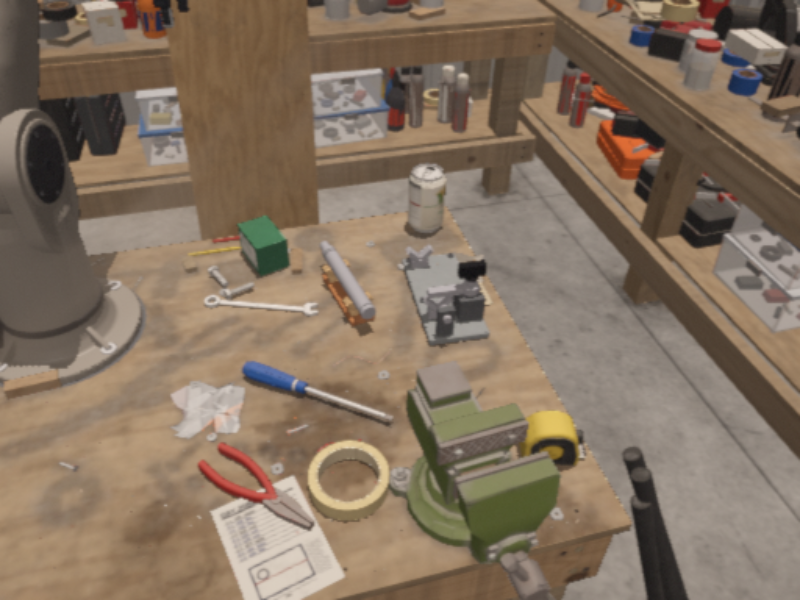

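```bash
cat > h.py <<'E'
import numpy as np,cv2
from scipy.spatial.transform import Rotation as R
from bench import r,eyes
def cam(n,o=None):
    i=eyes.camera_info(n);K=i["mtx"]
    if n=="wrist":
        T=np.eye(4);T[:3,:3]=R.from_rotvec(o["orientation"]).as_matrix();T[:3,3]=o["tcp_pos"];return K,T@i["tool_from_camera"]
    return K,i["extrinsics"]
def onz(c,uv,z):
    K,E=c;d=E[:3,:3]@np.linalg.solve(K,[uv[0],uv[1],1]);p=E[:3,3];return p+d*(z-p[2])/d[2]
def tri(cs,uvs):
    A=[];b=[]
    for (K,E),uv in zip(cs,uvs):
        d=E[:3,:3]@np.linalg.solve(K,[*uv,1]);d/=np.linalg.norm(d);P=np.eye(3)-np.outer(d,d);A.append(P);b.append(P@E[:3,3])
    return np.linalg.lstsq(np.vstack(A),np.hstack(b),rcond=None)[0]
def proj(c,p):
    K,E=c;q=E[:3,:3].T@(np.array(p)-E[:3,3]);q=K@q;return q[:2]/q[2]
E
python3 - <<'E'
from h import *
S,D=cam("scene"),cam("side")
print(proj(S,[.227,.636,.245])*1.5625,proj(D,[.227,.636,.245])*1.5625,proj(S,[0,0,0])*1.5625)
a=cv2.imread("pics/scene0.png")[140:212,180:300];b=cv2.imread("pics/side0.png")[95:225,195:325]
cv2.imwrite("pics/c1.png",cv2.resize(a,None,fx=6.5,fy=6.5,interpolation=3));cv2.imwrite("pics/c2.png",cv2.resize(b,None,fx=4.6,fy=4.6,interpolation=3))
for uv in ((292,273),(370,318)): print(onz(S,np.array(uv)/1.5625,.04))
for uv in ((323,245),(370,312)): print(onz(D,np.array(uv)/1.5625,.04))
E
```

```text
[37.54153337 99.22319822] [176.80363856  17.99651089] [116.52280102 435.02740812]
[0.41637104 0.06861097 0.04      ]
[ 0.45653615 -0.12209829  0.04      ]
[0.41693609 0.0643769  0.04      ]
[ 0.45508766 -0.11888821  0.04      ]
```

View pics/c1.png

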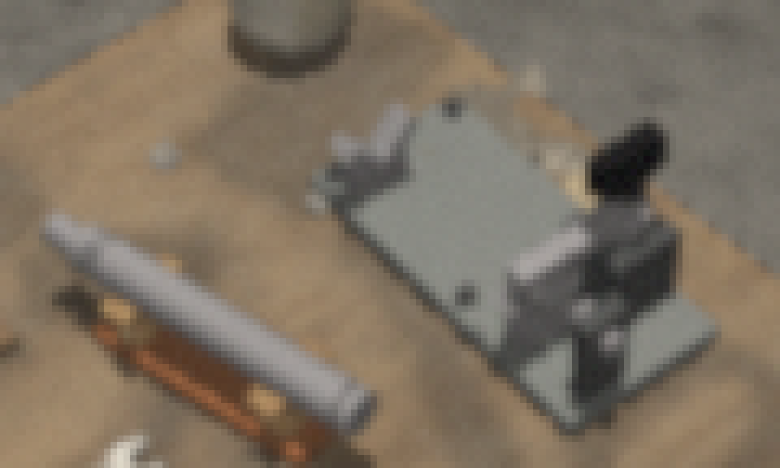

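View pics/c2.png

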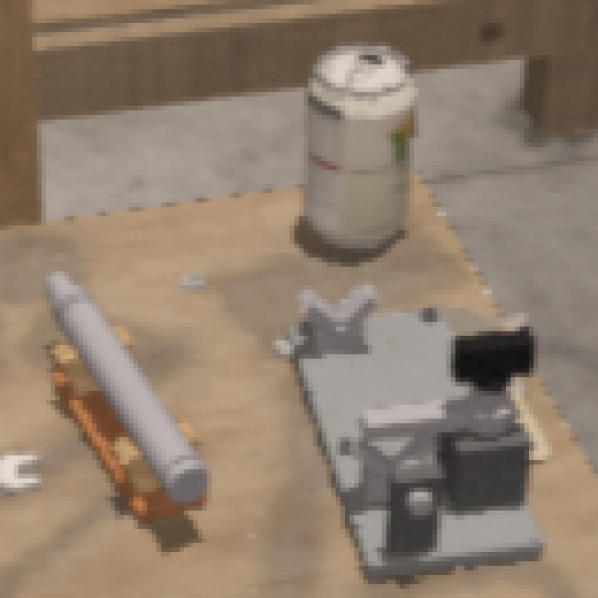

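The crops show the arbor with its spigot at the far end (c1 (50,225), c2 (58,283)) and its plain end near (c1 (355,405), c2 (187,483)). The knob is at c1 (628,160) and c2 (493,352). The plate corners are at c1 (570,425), (717,328) and c2 (368,566), (541,545). The stop is at the near end.

Run:
```python
from h import *
S,D=cam("scene"),cam("side")
f=lambda u,v:(180+(u+.5)/6.5-.5,140+(v+.5)/6.5-.5)
g=lambda u,v:(195+(u+.5)/4.6-.5,95+(v+.5)/4.6-.5)
print("knob",tri([S,D],[f(628,160),g(493,352)]))
for n,a,b in (("A",(570,425),(368,566)),("B",(717,328),(541,545))):
    print(n,onz(S,f(*a),.012),onz(D,g(*b),.012))
print("C",onz(S,f(315,195),.012),onz(D,g(288,330),.012))
print("stop",tri([S,D],[f(612,338),g(420,502)]))
print("vee far", tri([S,D],[f(398,108),g(369,293)]),tri([S,D],[f(340,138),g(307,300)]))
print("plain",tri([S,D],[f(355,405),g(187,483)]),"spig",tri([S,D],[f(50,225),g(58,283)]))
print("can",onz(S,f(290,55),0),onz(D,g(350,235),0))
```

```text
knob [ 0.60753216 -0.12794544  0.10308698]
A [ 0.5338696  -0.17037727  0.012     ] [ 0.5329248  -0.17095695  0.012     ]
B [ 0.62586787 -0.1751535   0.012     ] [ 0.62357956 -0.17812375  0.012     ]
C [0.54029317 0.02073774 0.012     ] [0.54541582 0.02710645 0.012     ]
stop [ 0.55985414 -0.16881765  0.04977673]
vee far [0.59079002 0.01534867 0.04074541] [0.55504548 0.01792857 0.04109668]
plain [ 0.45429963 -0.11192444  0.03668335] spig [0.41973543 0.07222576 0.03647807]
can [0.60259016 0.11733832 0.        ] [0.61358582 0.12671464 0.        ]
```

Run:
```python
from h import *
S,D=cam("scene"),cam("side")
s=1/1.5625
t=lambda a,b:tri([S,D],[np.array(a)*s,np.array(b)*s])
print("panel BR",t((190,245),(318,224)),"BL",t((92,302),(203,240)))
print("gripper tip",t((35,105),(175,8)))
print("shelf lower front corner",t((312,150),(513,190)))
print(t((335,12),(553,18)))
for p in [(.3,.45,.3),(.35,.3,.3),(.5,.3,.4)]: print(p,proj(S,p)/s,proj(D,p)/s)
o=r.get_obs();print(R.from_rotvec(o["orientation"]).as_matrix().round(3))
cv2.imwrite("pics/w0.png",cv2.resize(eyes.grab_frame("wrist")[:,:,::-1],(640,480)))
```

```text
panel BR [ 0.49778055  0.86450547 -0.48888664] BL [ 0.14997661  0.81208988 -0.45379704]
gripper tip [0.2197385  0.58783113 0.27055689]
shelf lower front corner [ 1.4595729   1.51993149 -0.91453626]
[1.1825518  0.86462591 0.07932657]
(0.3, 0.45, 0.3) [101.85096998  98.86230985] [213.87408573  17.49891182]
(0.35, 0.3, 0.3) [165.46722838 122.63892912] [249.55534782  44.54594147]
(0.5, 0.3, 0.4) [225.69740253  40.80980875] [334.86546474 -24.77047802]
[[-0.942  0.336 -0.   ]
 [ 0.336  0.942 -0.002]
 [-0.    -0.002 -1.   ]]
```

View pics/w0.png

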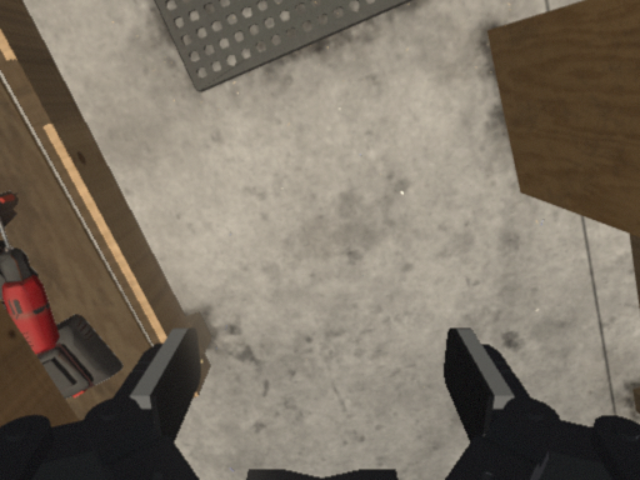

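The panel turns out to be far back (y about 0.8), so the swing is clear. I'm moving over the knob while turning the tool about -163°.

>>> {"fn": "step_arm", "kwargs": {"rows": [[0.027, -0.055, 0, 0, 0, -0.039], [0.055, -0.111, 0, 0, 0, -0.078], [0.082, -0.166, 0, 0, 0, -0.117], [0.11, -0.222, 0, 0, 0, -0.156], [0.137, -0.277, 0, 0, 0, -0.195]]}}

```text
clock: 0.57
tcp_pos: [0.3096, 0.4676, 0.245]
orientation: [-1.453, -2.785, 0.001]
contact_force: [-0.2, 0.2, -0.1]
grip_width: 0.0856
gripper_force: 0.0
```

>>> {"fn": "step_arm", "kwargs": {"rows": [[0.027, -0.055, 0, 0, 0, -0.039], [0.055, -0.111, 0, 0, 0, -0.078], [0.082, -0.166, 0, 0, 0, -0.117], [0.11, -0.222, 0, 0, 0, -0.156], [0.137, -0.277, 0, 0, 0, -0.195]]}}

```text
clock: 0.98
tcp_pos: [0.3917, 0.3014, 0.2453]
orientation: [-2.225, -2.218, 0.0]
contact_force: [0.9, 0.7, 0.3]
grip_width: 0.0854
gripper_force: 0.0
```

>>> {"fn": "step_arm", "kwargs": {"rows": [[0.027, -0.055, 0, 0, 0, -0.039], [0.055, -0.111, 0, 0, 0, -0.078], [0.082, -0.166, 0, 0, 0, -0.117], [0.11, -0.222, 0, 0, 0, -0.156], [0.137, -0.277, 0, 0, 0, -0.195]]}}

```text
clock: 1.4
tcp_pos: [0.4738, 0.1353, 0.2454]
orientation: [-2.79, -1.444, -0.001]
contact_force: [0.4, 0.9, 0.2]
grip_width: 0.0852
gripper_force: 0.0
```

>>> {"fn": "step_arm", "kwargs": {"rows": [[0.027, -0.055, 0, 0, 0, -0.039], [0.055, -0.111, 0, 0, 0, -0.078], [0.082, -0.166, 0, 0, 0, -0.117], [0.11, -0.222, 0, 0, 0, -0.156], [0.137, -0.277, 0, 0, 0, -0.195]]}}

```text
clock: 1.82
tcp_pos: [0.5561, -0.0307, 0.2454]
orientation: [-3.095, -0.536, -0.0]
contact_force: [0.3, 1.2, -0.1]
grip_width: 0.0857
gripper_force: 0.0
```

>>> {"fn": "step_arm", "kwargs": {"rows": [[0.027, -0.055, 0, 0, 0, -0.039], [0.055, -0.111, 0, 0, 0, -0.078], [0.082, -0.166, 0, 0, 0, -0.117], [0.082, -0.166, 0, 0, 0, -0.129], [0.082, -0.166, 0, 0, 0, -0.129]]}}

```text
clock: 2.23
tcp_pos: [0.6048, -0.1314, 0.2449]
orientation: [3.138, -0.098, -0.001]
contact_force: [0.1, 0.9, -0.1]
grip_width: 0.0856
gripper_force: 0.0
```

Run:
```python
from h import *
o=r.get_obs();print(o["joints"].round(3),o["tcp_pos"],R.from_rotvec(o["orientation"]).as_matrix().round(3))
im=eyes.grab_frame("wrist");cv2.imwrite("pics/w1.png",cv2.resize(im[:,:,::-1],(800,600),interpolation=3))
import pickle;pickle.dump(o,open("w1.pkl","wb"))
```

```text
[-0.483  0.494  0.833  1.736 -0.404  1.093 -1.152] [ 0.60477434 -0.13139939  0.24486861] [[ 0.998 -0.062 -0.001]
 [-0.062 -0.998 -0.002]
 [-0.001  0.002 -1.   ]]
```

View pics/w1.png

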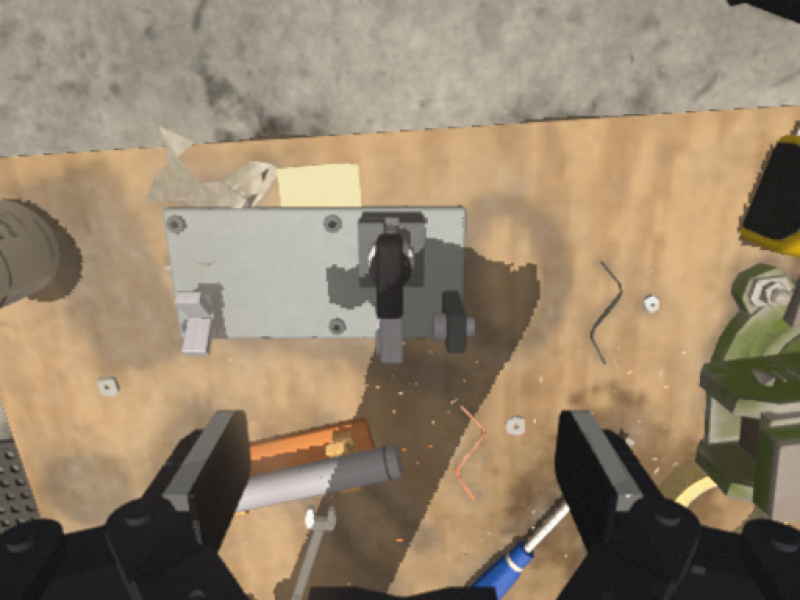

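Wrist view (800x600): plate top edge runs (166,208) to (465,207) and bottom edge (183,338) to (462,338). The knob top is at about (390,278), the stop face at about (437,327), and the far vee tips at (190,298) and (198,335). The arbor's plain end is at (393,465).

Run:
```python
from h import *
import pickle
o=pickle.load(open("w1.pkl","rb"));W=cam("wrist",o);s=1/1.5625
f=lambda u,v,z:onz(W,((u+.5)*s-.5,(v+.5)*s-.5),z).round(4)
P=[f(166,208,.012),f(465,207,.012),f(182,338,.012),f(464,338,.012)];print(*P)
for a,b in((0,1),(2,3)): d=P[b]-P[a];print(np.degrees(np.arctan2(d[1],d[0])),np.linalg.norm(d))
for n,u,v,z in(("knobfar",390,318,.108),("knobnear top",390,243,.108),("knob mid",390,278,.11),("stopface",436,327,.05),("stopback",475,327,.05),("veetips in/out",197,340,.05),("",190,300,.05),("arbor end",393,465,.04),("arbor",250,495,.04),("bar tip",392,362,.068)):print(n,f(u,v,z))
```

```text
[0.6408 0.0245 0.012 ] [ 0.629  -0.1743  0.012 ] [0.5472 0.0323 0.012 ] [ 0.5345 -0.1713  0.012 ]
-93.39687063967544 0.19914989329648158
-93.56932635992507 0.20399571073922118
knobfar [ 0.5895 -0.1234  0.108 ]
knobnear top [ 0.6295 -0.1262  0.108 ]
knob mid [ 0.6119 -0.125   0.11  ]
stopface [ 0.5596 -0.1498  0.05  ]
stopback [ 0.558  -0.1748  0.05  ]
veetips in/out [0.5602 0.0052 0.05  ]
 [0.5876 0.0045 0.05  ]
arbor end [ 0.4495 -0.1145  0.04  ]
arbor [ 0.4298 -0.0065  0.04  ]
bar tip [ 0.5452 -0.1208  0.068 ]
```

>>> {"fn": "step_arm", "kwargs": {"rows": [[0.007, 0.009, -0.05, 0, 0, 0], [0.007, 0.009, -0.105, 0, 0, 0], [0.007, 0.009, -0.165, 0, 0, 0], [0.007, 0.009, -0.22, 0, 0, 0], [0.007, 0.009, -0.25, 0, 0, 0]], "jaw": 0.3}}

```text
clock: 2.7
tcp_pos: [0.6068, -0.1199, 0.0915]
orientation: [-3.138, 0.081, 0.008]
contact_force: [-0.3, -0.3, 0.9]
grip_width: 0.0596
gripper_force: 0.0
```

>>> {"fn": "step_arm", "kwargs": {"rows": [[0, 0, 0, 0, 0, 0], [0, 0, 0, 0, 0, 0], [0, 0, 0, 0, 0, 0], [0, 0, 0, 0, 0, 0], [0, 0, 0, 0, 0, 0]], "jaw": 1, "squeeze": 30}}

```text
clock: 3.12
tcp_pos: [0.6095, -0.1244, 0.097]
orientation: [3.139, -0.09, 0.004]
contact_force: [-0.7, -4.0, 0.2]
grip_width: 0.0216
gripper_force: 29.6
```

>>> {"fn": "step_arm", "kwargs": {"rows": [[0, 0, 0, 0, 0, 0], [0, 0, 0, 0, 0, 0], [0, 0, 0, 0, 0, 0], [0, 0, 0, 0, 0, 0]]}}

```text
clock: 3.45
tcp_pos: [0.6098, -0.1243, 0.0968]
orientation: [3.139, -0.09, 0.003]
contact_force: [-2.1, -3.6, 7.8]
grip_width: 0.0215
gripper_force: 30.0
```

Run:
```python
from h import *
o=r.get_obs();print({k:np.round(v,4) for k,v in o.items()})
a=eyes.grab_frame("wrist")[:,:,::-1];b=eyes.grab_frame("side")[95:225,225:355,::-1]
cv2.imwrite("pics/g1.png",np.hstack([cv2.resize(a,(480,360)),cv2.resize(b,(320,360),interpolation=3)[:, :320]]))
```

```text
{'clock': np.float64(3.45), 'joints': array([-0.3899,  0.6669,  0.6943,  1.8404, -0.561 ,  0.8377, -1.0419]), 'qvel': array([ 0.0015,  0.0001, -0.0005,  0.0001,  0.0008,  0.0016, -0.0005]), 'tau': array([-2.87080e+00, -5.13372e+01,  9.49350e+00, -1.94699e+01,
       -1.10820e+00, -1.40000e-02,  1.41000e-02]), 'tcp_pos': array([ 0.6098, -0.1243,  0.0968]), 'orientation': array([ 3.1395, -0.0904,  0.0035]), 'contact_force': array([-2.0992, -3.5506,  7.7876]), 'moment': array([-0.832 ,  0.6271,  0.0249]), 'gripper_force': np.float64(29.9808), 'grip_width': np.float64(0.0215)}
```

View pics/g1.png

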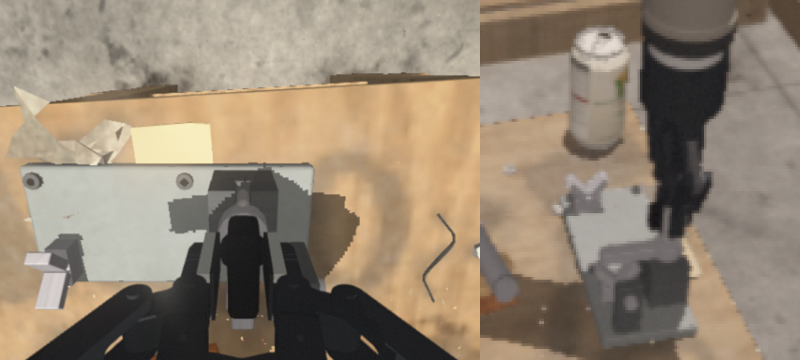

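The fingertips seem to be clamping the 22 mm collar under the knob. I'll open a little, go 7 mm higher and grip again.

>>> {"fn": "step_arm", "kwargs": {"rows": [[0, 0, 0, 0, 0, 0], [0, 0, 0, 0, 0, 0], [0, 0, 0.006, 0, 0, 0], [0, 0, 0.012, 0, 0, 0], [0, 0, 0.012, 0, 0, 0]], "jaw": 0.55}}

```text
clock: 3.97
tcp_pos: [0.6097, -0.1227, 0.1033]
orientation: [-3.14, 0.088, -0.002]
contact_force: [0.1, -0.8, 0.5]
grip_width: 0.0383
gripper_force: 0.0
```

>>> {"fn": "step_arm", "kwargs": {"rows": [[0, 0, 0, 0, 0, 0], [0, 0, 0, 0, 0, 0], [0, 0, 0, 0, 0, 0], [0, 0, 0, 0, 0, 0], [0, 0, 0, 0, 0, 0]], "jaw": 1, "squeeze": 30}}

```text
clock: 4.38
tcp_pos: [0.6091, -0.1243, 0.1028]
orientation: [3.139, -0.091, 0.001]
contact_force: [0.2, -4.2, 1.9]
grip_width: 0.013
gripper_force: 33.4
```

>>> {"fn": "step_arm", "kwargs": {"rows": [[0, -0.002, 0, 0, 0, 0], [0, -0.003, 0, 0, 0, 0], [0, -0.003, 0.003, 0, 0, 0], [0, -0.003, 0.006, 0, 0, 0], [0, -0.003, 0.009, 0, 0, 0]], "squeeze": 60}}

```text
clock: 4.8
tcp_pos: [0.6089, -0.1246, 0.1072]
orientation: [-3.14, 0.089, 0.001]
contact_force: [2.7, -1.1, -8.4]
grip_width: 0.0127
gripper_force: 61.5
```

>>> {"fn": "step_arm", "kwargs": {"rows": [[0, 0, 0.004, 0, 0, 0], [0, 0, 0.008, 0, 0, 0], [0, 0, 0.012, 0, 0, 0], [0, 0, 0.016, 0, 0, 0], [0, 0, 0.02, 0, 0, 0]]}}

```text
clock: 5.22
tcp_pos: [0.6089, -0.1247, 0.1199]
orientation: [-3.14, 0.089, 0.001]
contact_force: [2.3, -1.7, -9.9]
grip_width: 0.0127
gripper_force: 61.2
```

>>> {"fn": "step_arm", "kwargs": {"rows": [[0, 0, 0.003, 0, 0, 0], [0, 0, 0.006, 0, 0, 0], [0, 0, 0.007, 0, 0, 0], [0, 0, 0.007, 0, 0, 0]]}}

```text
clock: 5.55
tcp_pos: [0.6089, -0.1247, 0.1241]
orientation: [-3.14, 0.089, 0.001]
contact_force: [1.8, -0.8, -9.8]
grip_width: 0.0126
gripper_force: 61.2
```

>>> {"fn": "step_arm", "kwargs": {"rows": [[0, 0, 0, 0, 0, 0.02], [0, 0, 0, 0, 0, 0.05], [0, 0, 0, 0, 0, 0.08], [0, 0, 0, 0, 0, 0.11], [0, 0, 0, 0, 0, 0.14]]}}

```text
clock: 5.97
tcp_pos: [0.6088, -0.125, 0.1239]
orientation: [-3.083, -0.605, 0.001]
contact_force: [1.9, -0.7, -9.9]
grip_width: 0.0128
gripper_force: 61.1
```

Run:
```python
from h import *
o=r.get_obs();print({k:np.round(o[k],4) for k in("joints","tcp_pos","contact_force","moment","grip_width")},R.from_rotvec(o["orientation"]).as_matrix()[:2,0])
```

```text
{'joints': array([-0.3342,  0.597 ,  0.6076,  1.8218, -0.437 ,  0.8604, -0.6997]), 'tcp_pos': array([ 0.6088, -0.125 ,  0.1239]), 'contact_force': array([ 1.8762, -0.7207, -9.8611]), 'moment': array([-0.0406, -0.6064,  0.0248]), 'grip_width': np.float64(0.0128)} [0.92587036 0.37784105]
```

>>> {"fn": "step_arm", "kwargs": {"rows": [[0, 0, 0, 0, 0, 0.03], [0, 0, 0, 0, 0, 0.06], [0, 0, 0, 0, 0, 0.09], [0, 0, 0, 0, 0, 0.12], [0, 0, 0, 0, 0, 0.15]]}}

```text
clock: 6.38
tcp_pos: [0.6088, -0.1252, 0.1239]
orientation: [-2.856, -1.308, 0.001]
contact_force: [2.5, -1.4, -9.9]
grip_width: 0.0128
gripper_force: 61.1
```

>>> {"fn": "step_arm", "kwargs": {"rows": [[0, 0, 0, 0, 0, 0.03], [0, 0, 0, 0, 0, 0.06], [0, 0, 0, 0, 0, 0.09], [0, 0, 0, 0, 0, 0.12], [0, 0, 0, 0, 0, 0.145]]}}

```text
clock: 6.8
tcp_pos: [0.6089, -0.1254, 0.1239]
orientation: [2.487, 1.919, -0.001]
contact_force: [2.6, -0.6, -9.6]
grip_width: 0.0124
gripper_force: 61.1
```

>>> {"fn": "step_arm", "kwargs": {"rows": [[0, 0, -0.002, 0, 0, 0], [0, 0, -0.004, 0, 0, 0], [0, 0, -0.006, 0, 0, 0], [0, 0, -0.008, 0, 0, 0]]}}

```text
clock: 7.13
tcp_pos: [0.6089, -0.1254, 0.1191]
orientation: [2.493, 1.911, -0.001]
contact_force: [1.9, -0.9, -8.0]
grip_width: 0.0124
gripper_force: 61.3
```

>>> {"fn": "step_arm", "kwargs": {"rows": [[0, 0, -0.0015, 0, 0, 0], [0, 0, -0.003, 0, 0, 0], [0, 0, -0.0045, 0, 0, 0], [0, 0, -0.0045, 0, 0, 0]]}}

```text
clock: 7.47
tcp_pos: [0.609, -0.1254, 0.1166]
orientation: [2.492, 1.913, -0.001]
contact_force: [1.2, -1.5, -6.5]
grip_width: 0.0125
gripper_force: 61.7
```

>>> {"fn": "step_arm", "kwargs": {"rows": [[0, 0, -0.001, 0, 0, 0], [0, 0, -0.002, 0, 0, 0], [0, 0, -0.003, 0, 0, 0], [0, 0, -0.003, 0, 0, 0]]}}

```text
clock: 7.8
tcp_pos: [0.6092, -0.1255, 0.116]
orientation: [2.492, 1.913, 0.001]
contact_force: [-2.7, -0.7, 5.2]
grip_width: 0.0127
gripper_force: 63.4
```

>>> {"fn": "step_arm", "kwargs": {"rows": [[0, 0, 0, 0, 0, 0], [0, 0, 0, 0, 0, 0], [0, 0, 0.04, 0, 0, 0], [0, 0, 0.1, 0, 0, 0], [0, 0, 0.16, 0, 0, 0]], "jaw": 0.5}}

```text
clock: 8.22
tcp_pos: [0.6085, -0.1243, 0.2112]
orientation: [-2.49, -1.913, 0.002]
contact_force: [1.3, 0.4, 0.3]
grip_width: 0.0427
gripper_force: 0.0
```

>>> {"fn": "step_arm", "kwargs": {"rows": [[-0.05, 0.03, 0.02, 0, 0, 0.03], [-0.11, 0.066, 0.03, 0, 0, 0.06], [-0.17, 0.102, 0.03, 0, 0, 0.09], [-0.23, 0.14, 0.03, 0, 0, 0.12], [-0.29, 0.174, 0.03, 0, 0, 0.143]]}}

```text
clock: 8.63
tcp_pos: [0.4353, -0.0201, 0.2292]
orientation: [1.996, 2.425, 0.002]
contact_force: [0.0, 0.5, 1.2]
grip_width: 0.0427
gripper_force: 0.0
```

>>> {"fn": "step_arm", "kwargs": {"rows": [[0, 0, 0, 0, 0, 0], [0, 0, 0, 0, 0, 0]], "jaw": 0.2}}

```text
clock: 8.8
tcp_pos: [0.435, -0.02, 0.2292]
orientation: [-1.999, -2.423, -0.003]
contact_force: [0.6, 0.7, 0.1]
grip_width: 0.0658
gripper_force: 0.0
```

Run:
```python
from h import *
o=r.get_obs();print(o["joints"].round(3),o["tcp_pos"],R.from_rotvec(o["orientation"]).as_matrix().round(3))
im=eyes.grab_frame("wrist");cv2.imwrite("pics/w2.png",cv2.resize(im[:,:,::-1],(800,600),interpolation=3))
import pickle;pickle.dump(o,open("w2.pkl","wb"))
```

```text
[-0.371  0.09   0.294  2.133 -0.035  0.922  0.134] [ 0.43503228 -0.01998588  0.22920302] [[-0.19   0.982  0.001]
 [ 0.982  0.19   0.002]
 [ 0.001  0.001 -1.   ]]
```

View pics/w2.png

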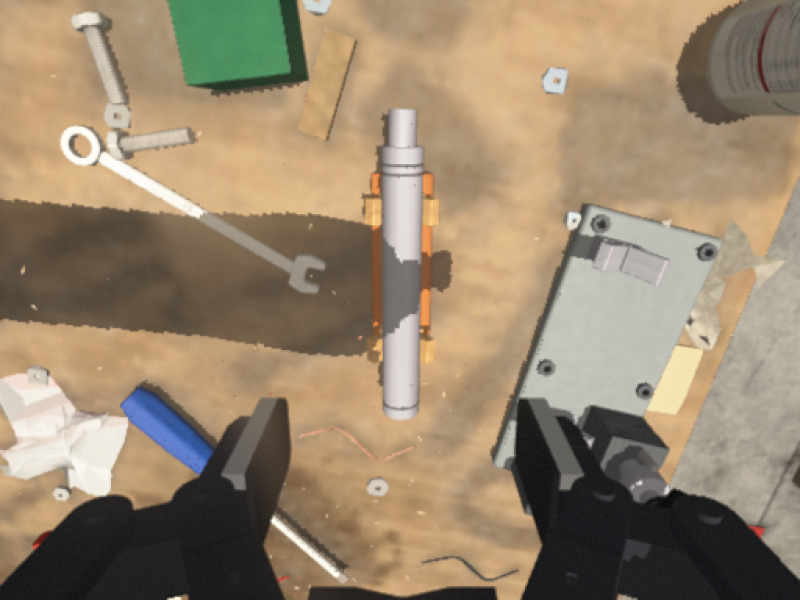

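The arbor runs from its spigot tip at (402,110) to its plain end at (401,414), nicely in line with the tool. The vee notch of the far rest is at about (623,258).

Run:
```python
from h import *
import pickle
o=pickle.load(open("w2.pkl","rb"));W=cam("wrist",o);s=1/1.5625
f=lambda u,v,z:onz(W,((u+.5)*s-.5,(v+.5)*s-.5),z).round(4)
a,b=f(402,110,.045),f(401,415,.045);d=a-b
print(a,b,(a+b)/2,np.linalg.norm(d),np.degrees(np.arctan2(d[1],d[0])))
print("plain from far end",a-.19*d/np.linalg.norm(d))
print(f(623,258,.04),f(595,255,.05),f(666,270,.05))
```

```text
[0.4184 0.0672 0.045 ] [ 0.4537 -0.1186  0.045 ] [ 0.43605 -0.0257   0.045  ] 0.18912358393389228 100.7573718292097
plain from far end [ 0.45386358 -0.11946101  0.045     ]
[0.5654 0.01   0.04  ] [0.5442 0.0103 0.05  ] [0.588  0.0095 0.05  ]
```

>>> {"fn": "step_arm", "kwargs": {"rows": [[0, 0.003, -0.06, 0, 0, 0], [0, 0.003, -0.125, 0, 0, 0], [0, 0.003, -0.19, 0, 0, 0], [0, 0.003, -0.25, 0, 0, 0], [0, 0.003, -0.29, 0, 0, 0]]}}

```text
clock: 9.27
tcp_pos: [0.4369, -0.0204, 0.052]
orientation: [-2.005, -2.419, 0.003]
contact_force: [-0.4, 1.3, 0.8]
grip_width: 0.0682
gripper_force: 0.0
```

>>> {"fn": "step_arm", "kwargs": {"rows": [[0, 0, -0.015, 0, 0, 0], [0, 0, -0.028, 0, 0, 0], [0, 0, -0.028, 0, 0, 0]]}}

```text
clock: 9.52
tcp_pos: [0.4373, -0.0201, 0.0374]
orientation: [-2.004, -2.419, 0.001]
contact_force: [0.2, -0.2, 0.0]
grip_width: 0.0683
gripper_force: 0.0
```

>>> {"fn": "step_arm", "kwargs": {"rows": [[0, 0, 0, 0, 0, 0], [0, 0, 0, 0, 0, 0], [0, 0, 0, 0, 0, 0], [0, 0, 0, 0, 0, 0], [0, 0, 0, 0, 0, 0]], "jaw": 1, "squeeze": 30}}

```text
clock: 9.93
tcp_pos: [0.4347, -0.02, 0.0388]
orientation: [-2.002, -2.418, 0.002]
contact_force: [-5.1, -1.0, 11.1]
grip_width: 0.0228
gripper_force: 28.9
```

>>> {"fn": "step_arm", "kwargs": {"rows": [[0, 0, 0.001, 0, 0, 0], [0, 0, 0.003, 0, 0, 0], [0, 0, 0.003, 0, 0, 0], [0, 0, 0.003, 0, 0, 0]], "squeeze": 40}}

```text
clock: 10.27
tcp_pos: [0.436, -0.0197, 0.0402]
orientation: [-2.003, -2.42, 0.001]
contact_force: [-6.6, -0.9, 6.6]
grip_width: 0.0231
gripper_force: 40.4
```

>>> {"fn": "step_arm", "kwargs": {"rows": [[0, 0, 0.004, 0, 0, 0], [0, 0, 0.01, 0, 0, 0], [0, 0, 0.025, 0, 0, 0], [0, 0, 0.05, 0, 0, 0], [0, 0, 0.08, 0, 0, 0]]}}

```text
clock: 10.68
tcp_pos: [0.4364, -0.0197, 0.0884]
orientation: [-2.003, -2.42, 0.001]
contact_force: [0.8, -0.5, -3.8]
grip_width: 0.0226
gripper_force: 39.6
```

>>> {"fn": "step_arm", "kwargs": {"rows": [[0.03, 0, 0.012, 0, 0, -0.01], [0.07, -0.008, 0.015, 0, 0, -0.025], [0.115, -0.016, 0.015, 0, 0, -0.045], [0.16, -0.024, 0.015, 0, 0, -0.065], [0.2, -0.032, 0.015, 0, 0, -0.08]]}}

```text
clock: 11.1
tcp_pos: [0.5588, -0.0388, 0.0979]
orientation: [2.292, 2.146, 0.003]
contact_force: [-0.8, 0.3, -4.2]
grip_width: 0.0227
gripper_force: 39.7
```

>>> {"fn": "step_arm", "kwargs": {"rows": [[0.01, 0, 0, 0, 0, 0], [0.015, 0, 0, 0, 0, 0], [0.015, 0, 0, 0, 0, 0]]}}

```text
clock: 11.35
tcp_pos: [0.5656, -0.0386, 0.0969]
orientation: [-2.289, -2.151, 0.0]
contact_force: [-0.2, 0.4, -4.4]
grip_width: 0.0228
gripper_force: 39.9
```

Run:
```python
from h import *
import pickle
o=r.get_obs();print(o["joints"].round(3),o["tcp_pos"],o["contact_force"],o["grip_width"],R.from_rotvec(o["orientation"]).as_matrix().round(3))
a=eyes.grab_frame("wrist")[:,:,::-1];b=eyes.grab_frame("side")[105:215,240:340,::-1]
cv2.imwrite("pics/w3r.png",a);pickle.dump(o,open("w3.pkl","wb"))
cv2.imwrite("pics/w3.png",np.hstack([cv2.resize(a,(460,345)),cv2.resize(b,(314,345),interpolation=3)]))
```

```text
[-0.291  0.505  0.322  1.956 -0.235  0.717  0.11 ] [ 0.56558603 -0.03861012  0.09690748] [-0.22027535  0.35241839 -4.39888752] 0.022788798071696887 [[ 0.062  0.998 -0.   ]
 [ 0.998 -0.062  0.   ]
 [ 0.    -0.    -1.   ]]
```

View pics/w3.png

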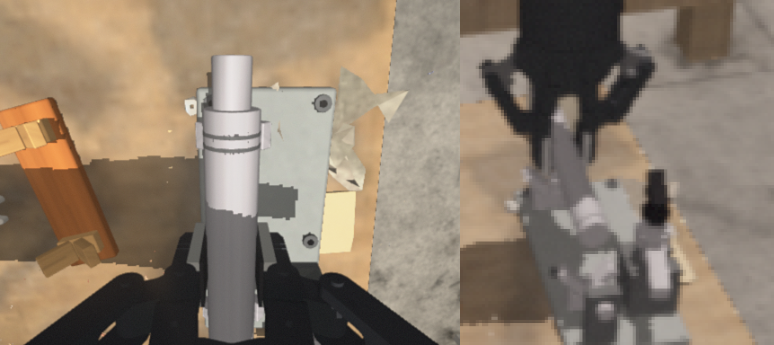

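The arbor hangs centred over the far vee: the tips are at (199,137) and (266,137), and the arbor's mid-line is at 232. I'm lowering it.

>>> {"fn": "step_arm", "kwargs": {"rows": [[0, 0, -0.015, 0, 0, 0], [0, 0, -0.032, 0, 0, 0], [0, 0, -0.048, 0, 0, 0], [0, 0, -0.06, 0, 0, 0], [0, 0, -0.067, 0, 0, 0]]}}

```text
clock: 11.87
tcp_pos: [0.5644, -0.0388, 0.0548]
orientation: [-2.289, -2.149, 0.003]
contact_force: [-0.5, 0.8, -4.3]
grip_width: 0.0225
gripper_force: 39.9
```

>>> {"fn": "step_arm", "kwargs": {"rows": [[0, 0, -0.0015, 0, 0, 0], [0, 0, -0.003, 0, 0, 0], [0, 0, -0.0045, 0, 0, 0], [0, 0, -0.006, 0, 0, 0]]}}

```text
clock: 12.2
tcp_pos: [0.5659, -0.039, 0.0533]
orientation: [2.29, 2.15, 0.001]
contact_force: [0.4, 1.1, -5.1]
grip_width: 0.0225
gripper_force: 39.9
```

>>> {"fn": "step_arm", "kwargs": {"rows": [[0, 0, -0.0015, 0, 0, 0], [0, 0, -0.003, 0, 0, 0], [0, 0, -0.003, 0, 0, 0]]}}

```text
clock: 12.45
tcp_pos: [0.5656, -0.0389, 0.0512]
orientation: [2.291, 2.15, 0.0]
contact_force: [1.8, 0.3, -4.3]
grip_width: 0.0223
gripper_force: 39.9
```

>>> {"fn": "step_arm", "kwargs": {"rows": [[0, 0, -0.0015, 0, 0, 0], [0, 0, -0.0025, 0, 0, 0], [0, 0, -0.0025, 0, 0, 0]]}}

```text
clock: 12.7
tcp_pos: [0.566, -0.0389, 0.0498]
orientation: [2.29, 2.15, 0.001]
contact_force: [0.8, -1.0, -3.6]
grip_width: 0.0226
gripper_force: 40.0
```

>>> {"fn": "step_arm", "kwargs": {"rows": [[0, 0, -0.0015, 0, 0, 0], [0, 0, -0.0015, 0, 0, 0]]}}

```text
clock: 12.87
tcp_pos: [0.5665, -0.039, 0.0493]
orientation: [2.289, 2.149, 0.002]
contact_force: [2.3, 0.0, -0.9]
grip_width: 0.0225
gripper_force: 40.3
```

>>> {"fn": "step_arm", "kwargs": {"rows": [[0, 0, -0.0015, 0, 0, 0], [0, 0, -0.0015, 0, 0, 0]]}}

```text
clock: 13.03
tcp_pos: [0.5667, -0.0391, 0.049]
orientation: [2.289, 2.149, 0.003]
contact_force: [0.5, 0.3, 6.4]
grip_width: 0.0226
gripper_force: 41.0
```

>>> {"fn": "step_arm", "kwargs": {"rows": [[0, 0, 0.001, 0, 0, 0], [-0.0001, -0.003, 0.001, 0, 0, 0], [-0.0003, -0.006, 0.001, 0, 0, 0], [-0.0005, -0.009, 0.001, 0, 0, 0]]}}

```text
clock: 13.37
tcp_pos: [0.5665, -0.0424, 0.049]
orientation: [-2.289, -2.152, -0.005]
contact_force: [3.0, 5.8, 3.2]
grip_width: 0.0227
gripper_force: 40.5
```

>>> {"fn": "step_arm", "kwargs": {"rows": [[-0.0001, -0.002, 0, 0, 0, 0], [-0.0002, -0.003, 0, 0, 0, 0], [-0.0002, -0.003, 0, 0, 0, 0]]}}

```text
clock: 13.62
tcp_pos: [0.5664, -0.0445, 0.0491]
orientation: [2.289, 2.152, 0.004]
contact_force: [2.6, 4.4, 4.6]
grip_width: 0.0231
gripper_force: 40.5
```

>>> {"fn": "step_arm", "kwargs": {"rows": [[-0.0001, -0.0015, 0, 0, 0, 0], [-0.0002, -0.003, 0, 0, 0, 0], [-0.0002, -0.003, 0, 0, 0, 0]]}}

```text
clock: 13.87
tcp_pos: [0.5662, -0.0462, 0.049]
orientation: [-2.289, -2.152, -0.004]
contact_force: [2.3, 4.4, 3.7]
grip_width: 0.0227
gripper_force: 40.6
```

>>> {"fn": "step_arm", "kwargs": {"rows": [[-0.0001, -0.0015, 0, 0, 0, 0], [-0.0002, -0.003, 0, 0, 0, 0], [-0.0002, -0.003, 0, 0, 0, 0]]}}

```text
clock: 14.12
tcp_pos: [0.5662, -0.0474, 0.0491]
orientation: [-2.288, -2.152, -0.005]
contact_force: [2.1, 6.7, 2.4]
grip_width: 0.0225
gripper_force: 40.6
```

>>> {"fn": "step_arm", "kwargs": {"rows": [[0, -0.001, 0, 0, 0, 0], [0, -0.001, 0, 0, 0, 0]]}}

```text
clock: 14.28
tcp_pos: [0.5662, -0.0474, 0.0491]
orientation: [-2.287, -2.152, -0.005]
contact_force: [2.0, 7.1, 3.3]
grip_width: 0.0229
gripper_force: 40.6
```

>>> {"fn": "step_arm", "kwargs": {"rows": [[0, -0.001, 0, 0, 0, 0], [0, -0.001, 0, 0, 0, 0]]}}

```text
clock: 14.45
tcp_pos: [0.5662, -0.0474, 0.049]
orientation: [-2.287, -2.152, -0.006]
contact_force: [1.6, 8.4, 4.9]
grip_width: 0.0229
gripper_force: 40.6
```

>>> {"fn": "step_arm", "kwargs": {"rows": [[0, -0.001, 0, 0, 0, 0], [0, -0.002, 0, 0, 0, 0], [0, -0.002, 0, 0, 0, 0]]}}

```text
clock: 14.7
tcp_pos: [0.5662, -0.0475, 0.0491]
orientation: [-2.285, -2.152, -0.007]
contact_force: [1.5, 11.3, 5.2]
grip_width: 0.0226
gripper_force: 40.7
```

>>> {"fn": "step_arm", "kwargs": {"rows": [[0, -0.001, 0, 0, 0, 0], [0, -0.001, 0, 0, 0, 0], [0, -0.001, 0, 0, 0, 0]]}}

```text
clock: 14.95
tcp_pos: [0.5662, -0.0475, 0.0491]
orientation: [-2.284, -2.153, -0.007]
contact_force: [2.1, 12.7, 4.1]
grip_width: 0.0226
gripper_force: 40.8
```

>>> {"fn": "step_arm", "kwargs": {"rows": [[0, 0, 0, 0, 0, 0], [0, 0, 0, 0, 0, 0], [0, 0, 0, 0, 0, 0], [0, 0, 0.01, 0, 0, 0], [0, 0, 0.04, 0, 0, 0]], "jaw": 0.5}}

```text
clock: 15.37
tcp_pos: [0.5627, -0.0534, 0.0709]
orientation: [-2.289, -2.147, 0.007]
contact_force: [-0.7, -0.4, 0.2]
grip_width: 0.0426
gripper_force: 0.0
```

>>> {"fn": "step_arm", "kwargs": {"rows": [[0, 0, 0.06, 0, 0, 0], [0, 0, 0.12, 0, 0, 0], [0, 0, 0.18, 0, 0, 0], [0.03, -0.05, 0.21, 0, 0, -0.03], [0.06, -0.1, 0.21, 0, 0, -0.065]]}}

```text
clock: 15.78
tcp_pos: [0.6035, -0.1125, 0.2043]
orientation: [2.496, 1.902, 0.012]
contact_force: [0.8, -0.8, -0.3]
grip_width: 0.0429
gripper_force: 0.0
```

>>> {"fn": "step_arm", "kwargs": {"rows": [[0, 0, 0, 0, 0, 0], [0, 0, 0, 0, 0, 0]]}}

```text
clock: 15.95
tcp_pos: [0.6009, -0.1157, 0.1992]
orientation: [2.501, 1.899, -0.001]
contact_force: [-0.7, 1.0, -0.9]
grip_width: 0.0428
gripper_force: 0.0
```

Run:
```python
from h import *
import pickle
o=r.get_obs();print(o["joints"].round(3),o["tcp_pos"],o["contact_force"],R.from_rotvec(o["orientation"]).as_matrix().round(3))
a=eyes.grab_frame("wrist")[:,:,::-1];b=eyes.grab_frame("side")[140:220,275:325,::-1]
pickle.dump(o,open("w4.pkl","wb"))
cv2.imwrite("pics/w4.png",np.hstack([cv2.resize(a,(500,375)),cv2.resize(b,(234,375),interpolation=3)]))
W=cam("wrist",o);print("knob expect",proj(W,[.609,-.125,.123])*500/512,"plain end",proj(W,[.5593,-.149,.062])*500/512)
```

```text
[-0.238  0.444  0.434  1.782 -0.22   0.962  0.014] [ 0.60091091 -0.11568913  0.19915128] [-0.72061523  1.01953487 -0.94243283] [[ 0.268  0.963  0.001]
 [ 0.963 -0.268 -0.002]
 [-0.001  0.001 -1.   ]]
knob expect [266.8483975  219.64072505] plain end [215.33002462 229.07017133]
```

View pics/w4.png

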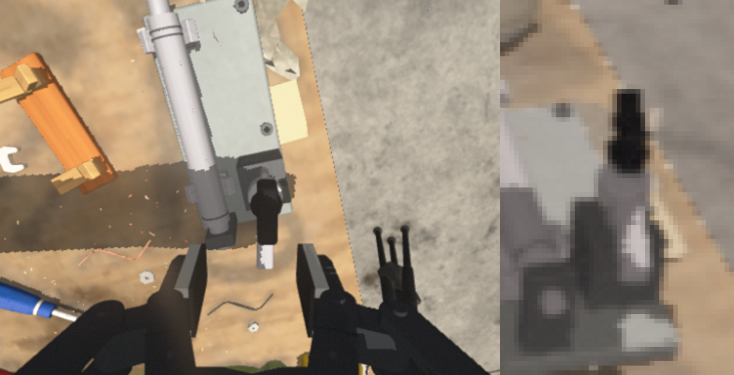

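The arbor lies in both vees with its plain end at the stop (218,230). The knob is where expected (266,205), so I'm going back onto it.

>>> {"fn": "step_arm", "kwargs": {"rows": [[0.0135, -0.016, -0.02, 0, 0, 0], [0.0135, -0.016, -0.055, 0, 0, 0], [0.0135, -0.016, -0.095, 0, 0, 0], [0.0135, -0.016, -0.125, 0, 0, 0], [0.0135, -0.016, -0.137, 0, 0, 0]]}}

```text
clock: 16.47
tcp_pos: [0.6065, -0.1204, 0.1131]
orientation: [-2.492, -1.905, 0.006]
contact_force: [-1.2, -0.6, 0.8]
grip_width: 0.0427
gripper_force: 0.0
```

>>> {"fn": "step_arm", "kwargs": {"rows": [[0, 0, 0, 0, 0, 0], [0, 0, 0, 0, 0, 0], [0, 0, 0, 0, 0, 0], [0, 0, 0, 0, 0, 0], [0, 0, 0, 0, 0, 0]], "jaw": 1, "squeeze": 30}}

```text
clock: 16.88
tcp_pos: [0.6099, -0.1222, 0.1173]
orientation: [2.496, 1.905, 0.003]
contact_force: [2.3, -0.4, -2.5]
grip_width: 0.013
gripper_force: 33.1
```

>>> {"fn": "step_arm", "kwargs": {"rows": [[0, 0, 0, 0, 0, 0], [0, 0, 0, 0, 0, 0], [0, 0, 0, 0, 0, 0]], "squeeze": 60}}

```text
clock: 17.13
tcp_pos: [0.6098, -0.1222, 0.1171]
orientation: [2.497, 1.905, 0.003]
contact_force: [2.2, 0.3, 2.9]
grip_width: 0.0123
gripper_force: 63.2
```

>>> {"fn": "step_arm", "kwargs": {"rows": [[0, 0, 0.003, 0, 0, 0], [0, 0, 0.006, 0, 0, 0], [0, 0, 0.009, 0, 0, 0], [0, 0, 0.012, 0, 0, 0], [0, 0, 0.014, 0, 0, 0]]}}

```text
clock: 17.55
tcp_pos: [0.6095, -0.1221, 0.1241]
orientation: [2.497, 1.905, 0.001]
contact_force: [6.1, -0.9, -10.6]
grip_width: 0.0127
gripper_force: 61.7
```

>>> {"fn": "step_arm", "kwargs": {"rows": [[0, -0.0002, 0, 0, 0, -0.02], [0.0003, -0.0005, 0, 0, 0, -0.05], [0.0006, -0.0008, 0, 0, 0, -0.08], [0.001, -0.001, 0, 0, 0, -0.11], [0.0015, -0.0012, 0, 0, 0, -0.14]]}}

```text
clock: 17.97
tcp_pos: [0.6106, -0.1226, 0.1241]
orientation: [2.855, 1.309, 0.002]
contact_force: [6.2, -0.2, -9.7]
grip_width: 0.0126
gripper_force: 61.8
```

>>> {"fn": "step_arm", "kwargs": {"rows": [[0.0006, -0.0004, 0, 0, 0, -0.03], [0.0012, -0.0008, 0, 0, 0, -0.06], [0.0018, -0.0012, 0, 0, 0, -0.09], [0.0024, -0.0016, 0, 0, 0, -0.12], [0.003, -0.002, 0, 0, 0, -0.15]]}}

```text
clock: 18.38
tcp_pos: [0.6118, -0.1237, 0.1239]
orientation: [-3.083, -0.606, 0.0]
contact_force: [4.9, -0.2, -9.8]
grip_width: 0.0128
gripper_force: 61.8
```

>>> {"fn": "step_arm", "kwargs": {"rows": [[0.0004, -0.0005, 0, 0, 0, -0.03], [0.0008, -0.001, 0, 0, 0, -0.06], [0.0012, -0.0015, 0, 0, 0, -0.09], [0.0016, -0.002, 0, 0, 0, -0.12], [0.002, -0.0025, 0, 0, 0, -0.143]]}}

```text
clock: 18.8
tcp_pos: [0.6124, -0.1251, 0.1236]
orientation: [-3.14, 0.096, 0.002]
contact_force: [3.5, 0.2, -8.8]
grip_width: 0.0124
gripper_force: 61.8
```

>>> {"fn": "step_arm", "kwargs": {"rows": [[0, 0, 0, 0, 0, 0], [0, 0, 0, 0, 0, 0]]}}

```text
clock: 18.97
tcp_pos: [0.6124, -0.1251, 0.1237]
orientation: [-3.14, 0.086, 0.002]
contact_force: [3.7, -0.1, -10.7]
grip_width: 0.0128
gripper_force: 61.7
```

Run:
```python
from h import *
o=r.get_obs();M=R.from_rotvec(o["orientation"]).as_matrix();print(o["tcp_pos"],o["contact_force"],o["moment"],np.degrees(np.arctan2(M[1,0],M[0,0])))
```

```text
[ 0.6124007  -0.12506925  0.12373584] [  3.66286224  -0.14724093 -10.66693016] [ 0.1335459  -0.88756415  0.04779933] -3.124094113024774
```

>>> {"fn": "step_arm", "kwargs": {"rows": [[0, 0, -0.003, 0, 0, 0], [0, 0, -0.006, 0, 0, 0], [0, 0, -0.009, 0, 0, 0], [0, 0, -0.012, 0, 0, 0], [0, 0, -0.015, 0, 0, 0]]}}

```text
clock: 19.38
tcp_pos: [0.6126, -0.1253, 0.1154]
orientation: [-3.139, 0.088, 0.001]
contact_force: [1.9, 1.6, -7.9]
grip_width: 0.0123
gripper_force: 61.9
```

>>> {"fn": "step_arm", "kwargs": {"rows": [[0, 0, -0.0015, 0, 0, 0], [0, 0, -0.003, 0, 0, 0], [0, 0, -0.0045, 0, 0, 0], [0, 0, -0.0045, 0, 0, 0]]}}

```text
clock: 19.72
tcp_pos: [0.6126, -0.1253, 0.1127]
orientation: [-3.14, 0.089, 0.001]
contact_force: [1.2, 2.4, -7.5]
grip_width: 0.0125
gripper_force: 61.9
```

>>> {"fn": "step_arm", "kwargs": {"rows": [[0, 0, -0.001, 0, 0, 0], [0, 0, -0.002, 0, 0, 0], [0, 0, -0.003, 0, 0, 0], [0, 0, -0.003, 0, 0, 0]]}}

```text
clock: 20.05
tcp_pos: [0.6127, -0.1254, 0.111]
orientation: [-3.14, 0.089, 0.001]
contact_force: [1.1, 4.0, -7.0]
grip_width: 0.0127
gripper_force: 61.9
```

>>> {"fn": "step_arm", "kwargs": {"rows": [[0, 0, -0.001, 0, 0, 0], [0, 0, -0.002, 0, 0, 0], [0, 0, -0.002, 0, 0, 0]]}}

```text
clock: 20.3
tcp_pos: [0.6127, -0.1254, 0.1099]
orientation: [-3.14, 0.089, 0.001]
contact_force: [0.1, 3.7, -7.2]
grip_width: 0.0125
gripper_force: 62.0
```

>>> {"fn": "step_arm", "kwargs": {"rows": [[0, 0, -0.001, 0, 0, 0], [0, 0, -0.0015, 0, 0, 0], [0, 0, -0.0015, 0, 0, 0]]}}

```text
clock: 20.55
tcp_pos: [0.613, -0.1256, 0.1096]
orientation: [-3.14, 0.089, -0.0]
contact_force: [-1.3, 4.8, -1.9]
grip_width: 0.0129
gripper_force: 62.9
```

>>> {"fn": "step_arm", "kwargs": {"rows": [[0, 0, -0.001, 0, 0, 0], [0, 0, -0.0015, 0, 0, 0], [0, 0, -0.0015, 0, 0, 0]]}}

```text
clock: 20.8
tcp_pos: [0.6132, -0.1257, 0.1094]
orientation: [-3.139, 0.09, -0.001]
contact_force: [-2.8, 5.2, 2.8]
grip_width: 0.0124
gripper_force: 63.7
```

The bar now bears on the arbor. I'm letting go and withdrawing straight up.

>>> {"fn": "step_arm", "kwargs": {"rows": [[0, 0, 0, 0, 0, 0], [0, 0, 0, 0, 0, 0], [0, 0, 0, 0, 0, 0], [0, 0, 0.03, 0, 0, 0], [0, 0, 0.08, 0, 0, 0]], "jaw": 0.5}}

```text
clock: 21.22
tcp_pos: [0.6112, -0.1262, 0.1544]
orientation: [3.139, -0.091, -0.007]
contact_force: [0.5, 0.1, 0.8]
grip_width: 0.0426
gripper_force: 0.0
```

>>> {"fn": "step_arm", "kwargs": {"rows": [[0, 0, 0.05, 0, 0, 0], [0, 0, 0.1, 0, 0, 0], [0, 0, 0.14, 0, 0, 0], [0, 0, 0.14, 0, 0, 0], [0, 0, 0.14, 0, 0, 0]]}}

```text
clock: 21.63
tcp_pos: [0.6139, -0.127, 0.242]
orientation: [3.139, -0.091, 0.006]
contact_force: [-0.3, -0.9, -0.9]
grip_width: 0.0426
gripper_force: 0.0
```

Run:
```python
from h import *
o=r.get_obs();print(o["tcp_pos"],o["contact_force"],o["grip_width"])
W=cam("wrist",o);S=cam("side")
w=eyes.grab_frame("wrist");cv2.imwrite("pics/w5.png",w)
g=cv2.cvtColor(w,cv2.COLOR_RGB2GRAY)
# dark knob blob: its height via top-face position, checked against lift 0.006 prediction
p=proj(W,[.609,-.125,.116]);x,y=map(int,p)
m=(g[y-45:y+45,x-40:x+40]<45).astype(np.uint8)
n,l,st,c=cv2.connectedComponentsWithStats(m);i=1+st[1:,4].argmax();print("pred",p,"blob",c[i]+[x-40,y-45],st[i])
e=[proj(W,[.609+.998*t-.061*s,-.125-.061*t-.998*s,.116]) for t,s in((-.021,0),(.021,0),(0,-.007),(0,.007))];print(e)
b=proj(W,[.609-.998*.06,-.125+.061*.06,.074]);print("bar tip pred",b,[int(v) for v in g[int(b[1]),int(b[0])-20:int(b[0])+21:2]])
```

```text
[ 0.61385578 -0.12700166  0.24198504] [-0.25170352 -0.88475495 -0.88100547] 0.04262485857694932
pred [256.01077503 196.07373942] blob [256.39060206 196.95888399] [ 26  25  27  42 681]
[array([255.95118949, 220.86465139]), array([256.07344752, 169.99848189]), array([247.03388787, 196.04499399]), array([264.98711096, 196.10248309])]
bar tip pred [256.01263551 241.02205216] [79, 83, 81, 80, 80, 78, 83, 113, 116, 114, 117, 120, 119, 106, 74, 72, 74, 75, 75, 78, 80]
```

```bash
python3 -c "
from bench import r
print(r.hand_in())"
```

```text
the job is handed in; nothing more can be done
None
```

The arbor lies in both vees, pushed against the stop with a measured push of about 13 N, part of it drag in the vees. The clamp bar is back over it and bearing on it, the gripper is clear, and the job was handed in at about 22 s; the verdict was not shown.

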